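Wake and tare the counter scale

ROBOT

A 7-joint arm with a two-finger parallel gripper is mounted at the origin on a cart in front of the work surface, level with it; the furniture and walls round the work are solid. World frame = base frame: x ahead of the robot, y to its left, z up, the work surface at z = 0. Lengths are in m, angles in rad, forces in N, time in s.
With the tool pointing down it reaches from about 0.35 to 0.9 m from the base axis. Payload 8.1 kg.
Tool frame: the origin (TCP) lies at the very end of the fingers, on their centre line; the grasp point (between the pads) lies 19 mm behind it (grasp_offset is the distance from the TCP to the grasp point, in m); z points along the fingers, y is the line along which they close (so a half turn about z gives the same grasp; the last joint's range is limited). The gripper opens to 92 mm and grips with 3 to 60 N. Pads are 19 mm wide; open, the fingers measure 130 mm over their backs; the gripper's body (75 mm by 190 mm) begins 47 mm behind the grasp point.
Start: joints at [-1.375, 0.434, 0.025, 1.573, -0.012, 1.134, -0.075], TCP at [0.184, 0.597, 0.227] pointing down, gripper open.
Joint ranges: [-2.62, 2.62], [-0.44, 2.09], [-1.27, 1.32], [0.08, 2.57], [-1.32, 4.46], [0.12, 2], [-2.74, 2.74]. Speed limits (rad/s): [2.22, 2.22, 3.01, 3.01, 3.14, 3.14, 3.14].

INTERFACE

Orientations are given as a rotation vector (axis times angle).
In Python, from cell import observe, get_image, camera_params, sign_off, silhouettes, grasp_offset gives the robot as it stands. The module is installed in compiled form; this text tells all that it offers.
- The arm moves only by the tool jog_arm, never from a script. Its argument "motion" is a list that holds one entry, the list of rows, each a list of 7 numbers: the shift along the tool's x, y, z in m, then the turn, a rotation vector about the tool's x, y, z in rad, then the closure, from -1 (fully open) to 1 (shut), so that 0 is half open. In form: [[[dx, dy, dz, wx, wy, wz, hand], ...]]. A call has 1 to 10 rows; each row is the pose to reach, as a shift and turn from the pose commanded when the call began, along the tool's axes at that moment; what a row does not reach only later rows make up. A row lasts 1/12 s, in which the tool goes at most 41.7 mm and 7.16 degrees, less where a joint would pass 70% of its speed; a pose out of reach is approached as far as the arm can. A call with a gripper value outside its range is refused whole. The fingers move at their own pace and stop on an object; "force" is the grip in N (left out, the last holds). Time passes only in rows, so rows that repeat a pose let the fingers close. It gives the time, the measured TCP pose, the force, the opening and the grip force at its end, in the units of the state.
- observe(): the state, without advancing time (a new reading comes with each control period).
- get_image(name): name is "side" or "top" or "wrist"; returns the picture (480x640x3 uint8, red, green, blue); there is no depth.
- camera_params(name): a dict with "vertical_fov" (degrees; the focal length in pixels is half the picture's height over the tangent of half this angle, whatever the lens; pixels are square), "cx", "cy" (the principal point, pixels), "T" (4x4, takes a point from camera to world coordinates). Camera axes: x right, y down, z forward; pixel columns grow to the right and rows downward; lengths in m; the calibration is good to about 2 mm. A picture is of the moment at which its call begins: read the wrist's pose just before it. camera_params takes no time and is no camera call; for the wrist camera it gives the pose at the moment of the call.
- sign_off(): hands the job in; it is judged then, once.
Trained networks look in the newest picture that a camera, given by its name, has taken for a name from the list of things; names that differ only in an ending like _2 or _b are one class to them, and where a whole thing is asked for, a point or a joint stands for the part that bears it (a point fixed in the world has none). Each returns a list of dicts, best first, with "p" (0 to 1); they miss things now and then, are a little off and sometimes report something else, mostly with a low value. They report only what shows in the picture. A call takes as long as a camera call.
- silhouettes(query, camera): "mask" (480x640 bool, what is visible of it) and "pixel" ([column, row] in pixels, amid what is visible of it).
The state is a dict: "clock": time; "joints": joint angles; "dq": joint speeds; "joint_efforts": joint torques, N m; "position": TCP position; "ee_rot": TCP orientation; "force": force on the tool from outside, world axes, zero at the start; "ft_torque": the same for the moment, N m; "width": opening from 0.0 (shut) to 1.0 (fully open); "gripper_force": force on a finger pad.
Only numpy, scipy, OpenCV 4.12 (cv2) and the standard library are available. Lean on these libraries where they do the work, as an engineer would, in place of code of your own. Each camera call takes 0.05 s, during which the arm holds its last target. There are 200 camera calls.

TASK

Tare the counter scale on which the drum cheese stands: with the fingertips gently press the small round key right down to wake the scale and let it spring back, then press the long bar key right down to tare it, and withdraw clear. Press one key at a time, do not press the big round key, and leave the cheese on the pan and everything else on the counter where it is.

Things in the scene. Friction and masses are not known exactly. Their poses are not given: they have to be found in the camera images.
- scale: compact counter scale, fixed, white housing 200 mm (x) by 203 mm (y), deck 55 mm above the counter; origin at the centre of its underside, z up, its own -x side is the front with the display. Three key plates lie in a row along y at its front edge, 69 mm in front of the origin and 60 mm apart, in any order. The steel pan (130 mm by 196 mm, top at 72 mm, rims to 76 mm) covers the rear from 30 mm in front of the origin to 100 mm behind it
- small_key_top (a point): centre of the top of the small round key (a plain white disc, 18 mm in diameter); wakes the scale. Axes as the scale's. Unpressed, 71 mm above the counter and 12 mm proud of its black 42x54 mm plate; it is pressed straight down and springs back
- small_key (a joint): how far the small round key is down: 0 released, 0.008 m fully down; the spring takes about 1.2 N to start and 6 N at the bottom, where it meets a rigid stop
- bar_key_top (a point): centre of the top of the long bar key (a plain white bar, 44 mm along y by 16 mm along x); tares it. Axes as the scale's. Unpressed, 71 mm above the counter and 12 mm proud of its black 42x54 mm plate; it is pressed straight down and springs back
- bar_key (a joint): how far the long bar key is down: 0 released, 0.008 m fully down; the spring takes about 1.2 N to start and 6 N at the bottom, where it meets a rigid stop
- big_key_top (a point): centre of the top of the big round key (a plain white disc, 36 mm in diameter); not to be used. Axes as the scale's. Unpressed, 71 mm above the counter and 12 mm proud of its black 42x54 mm plate; it is pressed straight down and springs back
- big_key (a joint): how far the big round key is down: 0 released, 0.008 m fully down; the spring takes about 1.2 N to start and 6 N at the bottom, where it meets a rigid stop
- drum: small drum cheese, 69 mm across, 46 mm high, standing loose on the scale's pan; origin at the centre of its underside. Leave alone
- pick_cup: a stoneware cup of tasting picks, 67 mm across, 106 mm high, loose; origin at the centre of its underside. Leave alone
- disc_cheese: a flat disc cheese, 106 mm across, 32 mm high, loose; origin at the centre of its underside. Leave alone
- honey_jar: a closed glass jar, 65 mm across, 100 mm high, loose; origin at the centre of its underside. Leave alone
- round_box: a round wooden cheese box, 113 mm across, 36 mm high, loose; origin at the centre of its underside. Leave alone
- second_drum: a second small drum cheese, 69 mm across, 46 mm high, standing on the counter, loose; origin at the centre of its underside. Leave alone

How it is judged:
By the outcome, as a careful person would: the job done as asked, in the order asked, and still so for the second after the job is handed in, with the robot touching nothing.
It also fails if it takes over 38 s, if anything falls off the work surface, if the arm or the gripper's body presses on something with over 40 N, if the wrist force passes 120 N, or if a joint passes its speed limit or range.

## Working session

There is one attempt and no reset: what is moved stays moved. The work goes in short steps, Python scripts to look and compute and a tool call to move; the robot and the scene stay as the last step left them, time stands still between calls to the robot, and variables do not carry over. Pictures are saved under pics/ and viewed, at most 10 in all, crops included, and the job is handed in when it is done.

Besides the shell and the picture viewer there is one more tool, called after "Request:" by a JSON object that holds its "op" and its "data". jog_arm: Moves the arm, as the interface text tells. Its arguments: {"type":"object","properties":{"motion":{"type":"array"},"force":{"type":"number"}},"required":["motion"]}

```bash
mkdir -p pics
cat > h.py <<'E'
import numpy as np, cv2
from cell import *
def ray(name,px):
    p=camera_params(name);f=240/np.tan(np.radians(p["vertical_fov"])/2)
    T=np.array(p["T"]);d=T[:3,:3]@np.array([(px[0]-p["cx"])/f,(px[1]-p["cy"])/f,1]);return T[:3,3],d
def at_z(name,px,z):
    o,d=ray(name,px);return o+d*(z-o[2])/d[2]
def proj(name,P):
    p=camera_params(name);f=240/np.tan(np.radians(p["vertical_fov"])/2)
    c=np.linalg.inv(np.array(p["T"]))@np.r_[P,1];return f*c[0]/c[2]+p["cx"],f*c[1]/c[2]+p["cy"]
def save(name,fn):
    im=get_image(name);cv2.imwrite("pics/"+fn,im[:,:,::-1]);return im
E
python3 - <<'E'
from h import *
np.set_printoptions(precision=4,suppress=True)
s=observe();print({k:s[k] for k in("clock","position","ee_rot","width","force")},grasp_offset)
for c in("top","side"):
    save(c,c+"1.png");p=camera_params(c);print(c,np.array(p["T"])[:3,3],p["vertical_fov"],p["cx"],p["cy"])
    for q in("small_key_top","bar_key_top","big_key_top","scale","drum"):
        for r in silhouettes(q,c)[:3]:
            print(q,round(r["p"],2),np.round(r["pixel"]),r["mask"].sum(),at_z(c,r["pixel"],.071))
E
```

```text
{'clock': 0.0, 'position': array([0.1839, 0.5968, 0.2259]), 'ee_rot': array([-0.4677, -3.1065,  0.0025]), 'width': 1.0023984519321154, 'force': array([0.7325, 0.5063, 0.038 ])} 0.0188
top [ 0.2803 -0.1028  1.2044] 55.396893999864524 321.8842591133672 229.80349990924054
small_key_top 0.52 [493. 205.] 890 [ 0.5211 -0.5189  0.071 ]
bar_key_top 0.42 [456. 218.] 95 [ 0.485  -0.4257  0.071 ]
big_key_top 0.54 [432. 221.] 168 [ 0.4764 -0.3645  0.071 ]
scale 0.61 [417. 190.] 4569 [ 0.5545 -0.327   0.071 ]
drum 0.77 [441. 177.] 728 [ 0.5911 -0.3882  0.071 ]
drum 0.25 [378. 302.] 605 [ 0.2723 -0.2299  0.071 ]
side [-0.0476 -1.4597  0.6474] 48.540211774398664 317.98557731743983 241.84426695755457
small_key_top 0.44 [342. 274.] 24 [ 0.4534 -0.3267  0.071 ]
big_key_top 0.56 [355. 281.] 115 [ 0.4673 -0.3782  0.071 ]
scale 0.68 [378. 287.] 3076 [ 0.5057 -0.4284  0.071 ]
drum 0.93 [402. 266.] 616 [ 0.6211 -0.3392  0.071 ]
```

Run:
```python
import cv2
a=cv2.imread("pics/top1.png")[110:340,320:560];b=cv2.imread("pics/side1.png")[190:420,260:500]
o=cv2.resize(cv2.hconcat([a,b]),(800,383),interpolation=cv2.INTER_CUBIC);f=cv2.resize(cv2.hconcat([cv2.imread("pics/top1.png"),cv2.imread("pics/side1.png")]),(800,300)) 
cv2.imwrite("pics/c1.png",o[:300].copy() if 0 else cv2.vconcat([cv2.resize(o,(800,383)),f[:217]]))
```

```text
(no output)
```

View pics/c1.png

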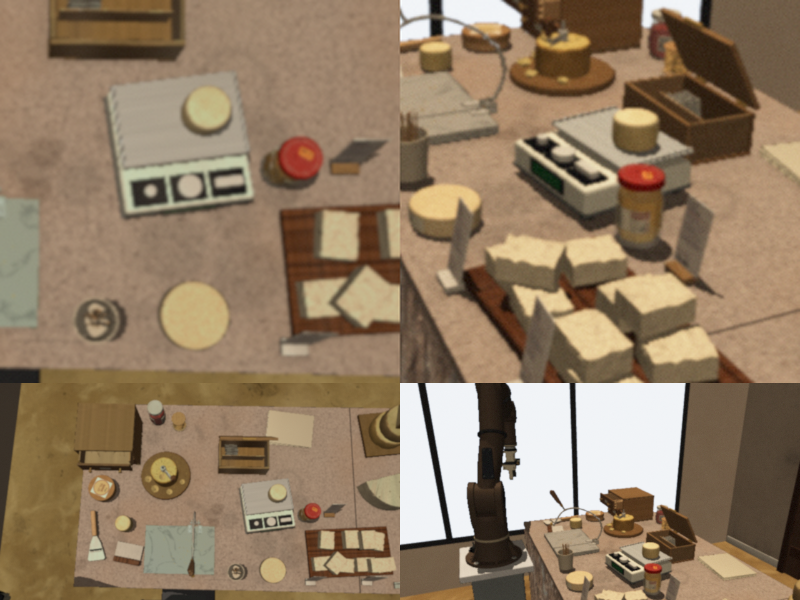

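The top crop shows the scale's front row of keys: small round at pixel (411,223), big round at (434,222) and bar at (457,219), with the drum on the pan and the jar to the right of the bar. The side view agrees with this order.

Run:
```python
from h import *
from scipy.spatial.transform import Rotation as R
np.set_printoptions(precision=4,suppress=True)
P=[at_z("top",p,.071) for p in((410.6,222.8),(434,221.6),(457.4,218.6))];print(np.array(P))
v=P[2]-P[0];print(np.linalg.norm(v),"yaw of scale",np.degrees(np.arctan2(-v[1],-v[0]))-90)
for p in P: print(proj("side",p))
s=observe();Rm=R.from_rotvec(s["ee_rot"]).as_matrix();print(Rm)
print("chest",at_z("top",(176,84),.1),"lidbox",at_z("top",(390,90),.1))
print("tool shift to big",Rm.T@(P[1]+[-.05,0,.2]-s["position"]))
p=camera_params("wrist");print(Rm.T@(np.array(p["T"])[:3,3]-s["position"]))
```

```text
[[ 0.4712 -0.3109  0.071 ]
 [ 0.4754 -0.3695  0.071 ]
 [ 0.4842 -0.4282  0.071 ]]
0.11799014812941584 yaw of scale 6.333719676967775
(np.float64(345.67799900287895), np.float64(270.55524661918537))
(np.float64(356.696485700301), np.float64(279.3871658769105))
(np.float64(370.2925252053366), np.float64(288.60607215680216))
[[-0.9557  0.2945  0.0001]
 [ 0.2945  0.9557  0.0001]
 [-0.      0.0001 -1.    ]]
chest [0.8163 0.2941 0.1   ] lidbox [ 0.8093 -0.2555  0.1   ]
tool shift to big [-0.5154 -0.8529 -0.0443]
[ 0.0857  0.0002 -0.1574]
```

Request:
{"op": "jog_arm", "data": {"motion": [[[-0.36,-0.19,-0.06,0,0,-0.41,1],[-0.36,-0.19,-0.06,0,0,-0.41,1],[-0.36,-0.19,-0.06,0,0,-0.41,1],[-0.36,-0.19,-0.06,0,0,-0.41,1],[-0.36,-0.19,-0.06,0,0,-0.41,1],[-0.36,-0.19,-0.06,0,0,-0.41,1],[-0.36,-0.19,-0.06,0,0,-0.41,1],[-0.36,-0.19,-0.06,0,0,-0.41,1],[-0.36,-0.19,-0.06,0,0,-0.41,1],[-0.36,-0.19,-0.06,0,0,-0.41,1]]], "force": 20}}

```text
clock: 1.43
position: [0.4739, 0.3072, 0.2875]
ee_rot: [-0.172, 3.136, 0.0]
force: [0.5, 1.2, 0.5]
width: 0.323
gripper_force: 0.0
```

Request:
{"op": "jog_arm", "data": {"motion": [[[0.06,-0.4,0.0,0,0,0,1],[0.06,-0.4,0.0,0,0,0,1],[0.06,-0.4,0.0,0,0,0,1],[0.06,-0.4,0.0,0,0,0,1],[0.06,-0.4,0.0,0,0,0,1],[0.06,-0.4,0.0,0,0,0,1],[0.06,-0.4,0.0,0,0,0,1],[0.06,-0.4,0.0,0,0,0,1],[0.06,-0.4,0.0,0,0,0,1],[0.06,-0.4,0.0,0,0,0,1]]]}}

```text
clock: 2.27
position: [0.456, -0.0984, 0.2872]
ee_rot: [-0.17, 3.136, -0.001]
force: [-0.4, -0.1, 0.0]
width: 0.004
gripper_force: 0.0
```

Request:
{"op": "jog_arm", "data": {"motion": [[[0.05,-0.26,0.06,0,0,0,1],[0.05,-0.26,0.06,0,0,0,1],[0.05,-0.26,0.06,0,0,0,1],[0.05,-0.26,0.06,0,0,0,1],[0.05,-0.26,0.06,0,0,0,1],[0.05,-0.26,0.06,0,0,0,1],[0.05,-0.26,0.06,0,0,0,1],[0.05,-0.26,0.06,0,0,0,1],[0.05,-0.26,0.06,0,0,0,1]]]}}

```text
clock: 3.02
position: [0.4351, -0.3597, 0.2262]
ee_rot: [0.17, -3.136, -0.0]
force: [0.5, 0.6, 0.4]
width: 0.003
gripper_force: 0.0
```

Run:
```python
from h import *
np.set_printoptions(precision=4,suppress=True)
s=observe();print({k:s[k] for k in("clock","position","ee_rot","width","force","dq")})
im=save("wrist","w1.png")
for q in("small_key_top","bar_key_top","big_key_top","drum"):
    for r in silhouettes(q,"wrist")[:3]: print(q,round(r["p"],2),np.round(r["pixel"]),r["mask"].sum(),at_z("wrist",r["pixel"],.071))
for p in ((.4712,-.3109,.071),(.4754,-.3695,.071),(.4842,-.4282,.071)): print(proj("wrist",np.array(p)))
```

```text
{'clock': 3.0167, 'position': array([ 0.4351, -0.3597,  0.2262]), 'ee_rot': array([ 0.1698, -3.1359, -0.0001]), 'width': 0.002704271024502113, 'force': array([0.5446, 0.6273, 0.3864]), 'dq': array([-0.0396, -0.0243, -0.0317,  0.0132, -0.0022,  0.0041, -0.0137])}
small_key_top 0.5 [370. 252.] 304 [ 0.4637 -0.3089  0.071 ]
bar_key_top 0.97 [246. 257.] 750 [ 0.4819 -0.4262  0.071 ]
big_key_top 0.89 [311. 256.] 1042 [ 0.4737 -0.3638  0.071 ]
(np.float64(366.10615869385174), np.float64(258.7559710673858))
(np.float64(305.3737633810744), np.float64(256.5150229788196))
(np.float64(244.0560243335481), np.float64(258.6720611450313))
```

View pics/w1.png

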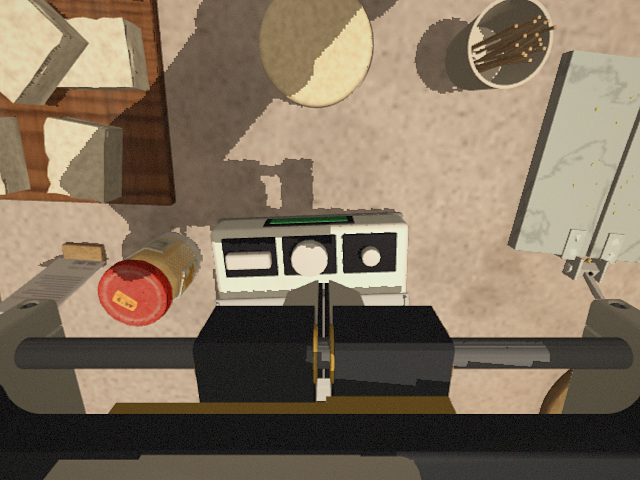

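The wrist view shows small at (371,257), big at (309,257) and bar at about (248,260), and the fingers are shut.

Run:
```python
from h import *
from scipy.spatial.transform import Rotation as R
np.set_printoptions(precision=4,suppress=True)
im=cv2.imread("pics/w1.png");s=observe();Rm=R.from_rotvec(s["ee_rot"]).as_matrix()
g=(im.min(2)>150).astype(np.uint8)
n,l,st,c=cv2.connectedComponentsWithStats(g[225:285,215:410].copy())
for k in range(1,n):
    if 100<st[k,4]<2500:
        px=c[k]+[215,225];P=at_z("wrist",px,.071);print(px,st[k],P,Rm.T@(P-s["position"]))
for px in((371,257),(309,257),(248,260)): P=at_z("wrist",px,.071);print(P,Rm.T@(P-s["position"]))
```

```text
[371.0183 257.5459] [148  25  17  16 218] [ 0.4694 -0.3064  0.071 ] [-0.0381  0.0466  0.1561]
[247.7822 261.6799] [ 11  29  45  16 606] [ 0.4869 -0.4245  0.071 ] [-0.0422 -0.0727  0.1561]
[ 0.4689 -0.3065  0.071 ] [-0.0375  0.0466  0.1561]
[ 0.4755 -0.366   0.071 ] [-0.0374 -0.0133  0.1561]
[ 0.4852 -0.4244  0.071 ] [-0.0404 -0.0724  0.1561]
```

Request:
{"op": "jog_arm", "data": {"motion": [[[-0.039,0.045,0.0,0,0,0,1],[-0.039,0.045,0.03,0,0,0,1],[-0.039,0.045,0.065,0,0,0,1],[-0.039,0.045,0.1,0,0,0,1],[-0.039,0.045,0.125,0,0,0,1],[-0.039,0.045,0.14,0,0,0,1],[-0.039,0.045,0.145,0,0,0,1],[-0.039,0.045,0.145,0,0,0,1],[-0.039,0.045,0.145,0,0,0,1]]]}}

```text
clock: 4.02
position: [0.4704, -0.3093, 0.0826]
ee_rot: [-0.175, 3.136, -0.001]
force: [0.4, -0.0, 0.3]
width: 0.005
gripper_force: 0.0
```

Run:
```python
from h import *
s=observe();print({k:s[k] for k in("clock","position","ee_rot","force")})
a=save("wrist","w2.png")[180:400,200:500];b=save("side","s2.png")[220:330,300:450]
cv2.imwrite("pics/c2.png",cv2.hconcat([cv2.resize(x,(400,293),interpolation=cv2.INTER_CUBIC) for x in (a,b)])[:,:,::-1])
```

```text
{'clock': 4.0167, 'position': array([ 0.47041863, -0.30926739,  0.08264043]), 'ee_rot': array([-1.75415142e-01,  3.13566268e+00, -6.38847673e-04]), 'force': array([ 0.44893744, -0.04238997,  0.2516046 ])}
```

View pics/c2.png

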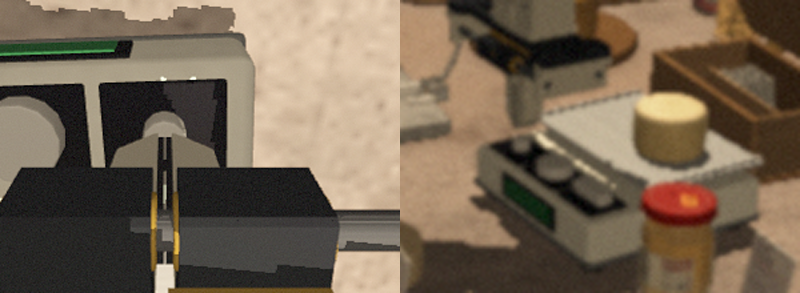

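The wrist crop shows the small key's front edge at about (165,112) in the crop, which is pixel (324,264), centred on the finger split. I'll check the fore-aft position.

Run:
```python
from h import *
from scipy.spatial.transform import Rotation as R
np.set_printoptions(precision=4,suppress=True)
s=observe();Rm=R.from_rotvec(s["ee_rot"]).as_matrix()
for px in((324,264),(324,265)):print("key front edge, tool",Rm.T@(at_z("wrist",px,.071)-s["position"]))
print("TCP in wrist",proj("wrist",s["position"]),"side",proj("side",s["position"]))
p=camera_params("wrist")
im=cv2.imread("pics/w2.png");print(im[255:285:1,324].mean(1).astype(int)); print(im[270,305:345].mean(1).astype(int))
```

```text
key front edge, tool [0.0151 0.0008 0.0121]
key front edge, tool [0.0145 0.0008 0.0122]
TCP in wrist (np.float64(322.44380740238677), np.float64(300.820503793467)) side (np.float64(345.3872209425941), np.float64(266.1122381566484))
[ 20  19  29  23  20  17  22  26  64 116 113 109 116 115 114 122 134 155
 147 144 144 146 146 141 144 143 145 142  82  78]
[ 33  24  22  17  48  86 109 107 110 112 113 112 115 116 111 114 124 126
 124 122 118 119 114 115 111 112 114 113 108 116 133 109  58  48  50  47
  50  56  48  52]
```

The top face starts at row 271 and the wall is below it, so the key is centred within about 1.5 mm. Now pressing slowly.

Request:
{"op": "jog_arm", "data": {"motion": [[[0.001,0,0.004,0,0,0,1],[0.001,0,0.008,0,0,0,1],[0.001,0,0.011,0,0,0,1],[0.001,0,0.013,0,0,0,1],[0.001,0,0.015,0,0,0,1],[0.001,0,0.0165,0,0,0,1],[0.001,0,0.018,0,0,0,1],[0.001,0,0.018,0,0,0,1]]]}}

```text
clock: 4.78
position: [0.4689, -0.3096, 0.0637]
ee_rot: [-0.174, 3.136, -0.0]
force: [-0.3, 0.3, 6.0]
width: 0.004
gripper_force: 2.8
```

Request:
{"op": "jog_arm", "data": {"motion": [[[0,0,0.0005,0,0,0,1],[0,0,0.001,0,0,0,1],[0,0,0.001,0,0,0,1]]]}}

```text
clock: 5.03
position: [0.4689, -0.3096, 0.0633]
ee_rot: [-0.174, 3.136, 0.0]
force: [-2.1, 0.8, 9.8]
width: 0.003
gripper_force: 4.8
```

Request:
{"op": "jog_arm", "data": {"motion": [[[0,0,0.0005,0,0,0,1],[0,0,0.0005,0,0,0,1]]]}}

```text
clock: 5.2
position: [0.469, -0.3095, 0.0631]
ee_rot: [-0.174, 3.136, 0.0]
force: [-3.1, 2.1, 14.7]
width: 0.004
gripper_force: 7.3
```

Request:
{"op": "jog_arm", "data": {"motion": [[[0,0,-0.01,0,0,0,1],[0,0,-0.035,0,0,0,1],[0,0,-0.04,0,0,0,1],[-0.001,-0.035,-0.04,0,0,0,1],[-0.002,-0.075,-0.04,0,0,0,1],[-0.003,-0.11,-0.04,0,0,0,1],[-0.003,-0.118,-0.035,0,0,0,1],[-0.003,-0.118,-0.022,0,0,0,1],[-0.003,-0.118,-0.02,0,0,0,1],[-0.003,-0.118,-0.02,0,0,0,1]]]}}

```text
clock: 6.03
position: [0.4841, -0.4238, 0.0802]
ee_rot: [0.176, -3.134, -0.006]
force: [-0.2, 0.7, -0.2]
width: 0.003
gripper_force: 0.0
```

Run:
```python
from h import *
s=observe();print({k:s[k] for k in("clock","position","ee_rot","force")},proj("wrist",s["position"]))
a=save("wrist","w3.png")[180:400,170:470];b=save("side","s3.png")[220:330,300:450]
cv2.imwrite("pics/c3.png",cv2.hconcat([cv2.resize(x,(400,293),interpolation=cv2.INTER_CUBIC) for x in (a,b)])[:,:,::-1])
```

```text
{'clock': 6.0333, 'position': array([ 0.48409996, -0.42380293,  0.08020466]), 'ee_rot': array([ 0.17596093, -3.13416329, -0.00552265]), 'force': array([-0.16768651,  0.74496662, -0.23660923])} (np.float64(322.3613349402196), np.float64(300.8484298289132))
```

View pics/c3.png

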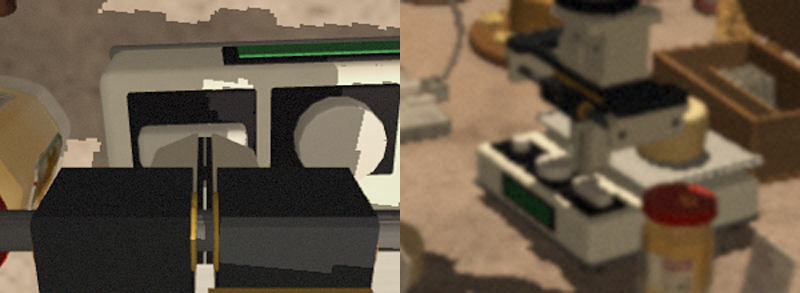

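The wrist crop shows the bar spanning crop x 137–247, centre about 192, with the finger split at 205. The fingers sit about 5 mm too far toward the big key. Measuring edges for the correction.

Run:
```python
from h import *
from scipy.spatial.transform import Rotation as R
np.set_printoptions(precision=4,suppress=True)
s=observe();Rm=R.from_rotvec(s["ee_rot"]).as_matrix()
im=cv2.imread("pics/w3.png").mean(2).astype(int)
for c in(285,300,310):print(c,im[262:296,c])
for r in (278,284): print(r,im[r,262:365])
for px in((285,275),(285,282),(273,280),(355,280)):print(px,"z71",Rm.T@(at_z("wrist",px,.071)-s["position"]),"z59",Rm.T@(at_z("wrist",px,.059)-s["position"]))
a=cv2.imread("pics/w3.png")[240:310,250:370];cv2.imwrite("pics/c4.png",cv2.resize(a,(720,420),interpolation=cv2.INTER_CUBIC))
```

```text
285 [ 16  15  19  14  20  23  16  24  19  25  20  20  63  97  99 102 106 110
 115 122 125 125 127 128 131 131 131 124 128 127 129 127 129 123]
300 [ 17  21  19  22  29  28  28  20  22  18  13  48  98  97  99 101 108 110
 117 128 125 126 127 125 122  94  95  96  93  95  99  94  98  94]
310 [  9  18  19  14  17  24  15  19  26  23  24  57 101 101 103 104 106 116
 122 123 111  94  91  97  95  97  96  97  98  93  94  97  98  97]
278 [139 140 138 142 132  74   8  18   9  15  22  15  32  65  97  95 100 104
  98 103 102 103 104 106 106 103 101 102 108 101 101 101 104 104 103 102
 100 105 108 103 109 102 106 104 107 105 108 107 106 106 106 107 107 109
 108 111 110 109 109 107 114 109 109 108 107 112 116 108 113 111 109 116
 113 116 113 111 112 115 113 138 157 156 156 159 158 159 161 160 160 157
 151 144 112  39  41  47  31  41  38  37  88 143 137]
284 [139 139 139 139 140 128  42  21  14  22  29  65 114 120 124 124 127 127
 128 122 127 127 130 127 127 127 128 125 127 129 129 128 129 127 127 128
 127 129 127 130 128 128 125 120 104  93  93  95  91  99  99  97  97  95
  96  94  67  17  12  18  52  80  67  26  16  18  55  94 101  93  92  96
  95  93  96  94  96  89 100 150 199 217 223 223 223 222 220 221 222 217
 214 197 133 109  38  38  35  39  41  23  90 142 140]
(285, 275) z71 [ 0.0095 -0.0197  0.0108] z59 [ 0.004  -0.0211  0.0228]
(285, 282) z71 [ 0.0054 -0.0198  0.0108] z59 [-0.0003 -0.0213  0.0228]
(273, 280) z71 [ 0.0066 -0.0261  0.0107] z59 [ 0.001  -0.028   0.0227]
(355, 280) z71 [0.0065 0.0173 0.0108] z59 [0.0008 0.0185 0.0228]
```

View pics/c4.png

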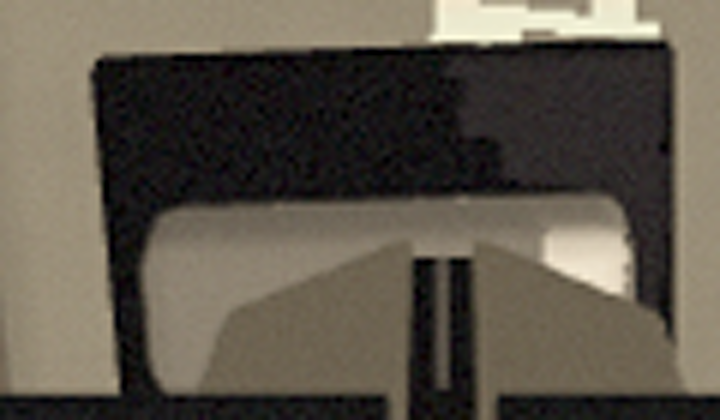

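Request:
{"op": "jog_arm", "data": {"motion": [[[-0.001,-0.0045,0.0,0,0,0,1],[-0.001,-0.0045,0.004,0,0,0,1],[-0.001,-0.0045,0.007,0,0,0,1],[-0.001,-0.0045,0.009,0,0,0,1],[-0.001,-0.0045,0.011,0,0,0,1],[-0.001,-0.0045,0.013,0,0,0,1],[-0.001,-0.0045,0.0145,0,0,0,1],[-0.001,-0.0045,0.016,0,0,0,1],[-0.001,-0.0045,0.016,0,0,0,1]]]}}

```text
clock: 6.88
position: [0.4863, -0.4305, 0.0661]
ee_rot: [0.175, -3.137, -0.001]
force: [-0.3, 2.6, 4.3]
width: 0.003
gripper_force: 2.1
```

Request:
{"op": "jog_arm", "data": {"motion": [[[0,0,0.001,0,0,0,1],[0,0,0.002,0,0,0,1],[0,0,0.003,0,0,0,1],[0,0,0.003,0,0,0,1]]]}}

```text
clock: 7.22
position: [0.4863, -0.4305, 0.0634]
ee_rot: [-0.175, 3.137, 0.001]
force: [-1.5, 3.2, 5.5]
width: 0.002
gripper_force: 2.9
```

Request:
{"op": "jog_arm", "data": {"motion": [[[0,0,0.0005,0,0,0,1],[0,0,0.001,0,0,0,1],[0,0,0.001,0,0,0,1]]]}}

```text
clock: 7.47
position: [0.4863, -0.4306, 0.0632]
ee_rot: [-0.174, 3.136, 0.001]
force: [-3.7, 5.2, 13.1]
width: 0.005
gripper_force: 6.8
```

Against the stop at 13 N. Withdrawing straight up and clear.

Request:
{"op": "jog_arm", "data": {"motion": [[[0,0,-0.01,0,0,0,1],[0,0,-0.04,0,0,0,1],[0,0,-0.08,0,0,0,1],[0,0,-0.12,0,0,0,1],[0,0.01,-0.15,0,0,0,1],[0.03,0.04,-0.17,0,0,0,1],[0.05,0.06,-0.17,0,0,0,1],[0.05,0.06,-0.17,0,0,0,1],[0.05,0.06,-0.17,0,0,0,1],[0.05,0.06,-0.17,0,0,0,1]]]}}

```text
clock: 8.3
position: [0.4305, -0.377, 0.2325]
ee_rot: [-0.175, 3.136, -0.001]
force: [1.2, -0.4, 0.3]
width: 0.008
gripper_force: 0.0
```

Run:
```python
from h import *
s=observe();print({k:s[k] for k in("clock","position","force")})
a=save("wrist","w5.png");b=save("side","s5.png")[190:420,260:500]
cv2.imwrite("pics/c5.png",cv2.hconcat([cv2.resize(x,(400,y),interpolation=cv2.INTER_AREA) for x,y in ((a,300),(b,300))])[:,:,::-1])
```

```text
{'clock': 8.3, 'position': array([ 0.43050563, -0.37698637,  0.23247677]), 'force': array([ 1.24385836, -0.39815825,  0.25970057])}
```

View pics/c5.png

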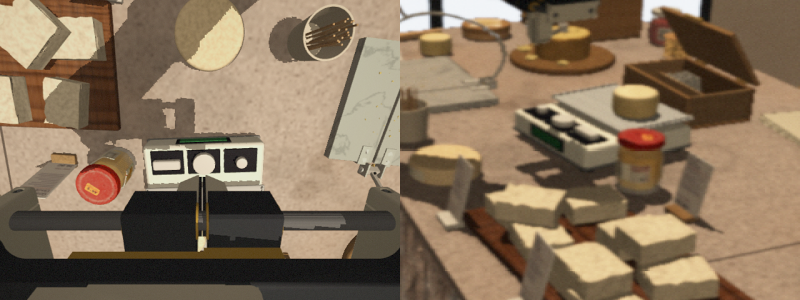

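All three keys are up (bar at crop (167,163), big at (204,163), small at (241,162)). The drum, jar, cup and disc are where they were, and the arm is clear.

```bash
python3 -c "
from cell import *
print(sign_off())"
```

```text
the job is handed in; nothing more can be done
None
```

I pressed the small round key to its stop (about 15 N) and it sprang back. I then pressed the long bar key to its stop (about 13 N), withdrew clear and handed the job in at about 8.4 s; the big key and the loose items were left alone, though no scale reading was available to confirm the tare.

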